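# Lock the board carrier on the sloping repair stand

## Robot

A 6-joint arm with a two-finger parallel gripper is mounted at the origin on the work surface. World frame = base frame: x ahead of the robot, y to its left, z up, the work surface at z = 0. Lengths are in mm, angles in rad, forces in N, time in s.
With the tool pointing down it reaches from about 400 to 925 mm from the base axis. Payload 12.5 kg.
Tool frame: the origin (TCP) lies on the front face of the gripper's body, between the roots of the fingers; the fingertips stand 78 mm ahead of it and the grasp point (between the pads) lies 59 mm ahead of it (env.nose_length is the distance from the TCP to the fingertips, in mm); z points along the fingers, y is the line along which they close (so a half turn about z gives the same grasp; the last joint's range is limited). The gripper opens to 95 mm and grips with 3 to 60 N. Pads are 20 mm wide; open, the fingers measure 119 mm over their backs; the gripper's body (75 mm by 180 mm) begins 59 mm behind the grasp point.
Start: joints at [-1.36, 0.491, 1.559, -0, 1.092, -0.106], TCP at [194.726, -593.902, 292.261] pointing down, gripper open.
Joint ranges: [-3.1, 3.1], [-0.84, 2.19], [0.05, 2.79], [-1.13, 4.28], [0.06, 2.93], [-2.69, 2.69]. Speed limits (rad/s): [2.22, 2.22, 2.79, 3.14, 3.14, 3.14].

## Interface

Orientations are given as [roll, pitch, yaw] about the fixed x, y, z axes, in that order (R = Rz(yaw) Ry(pitch) Rx(roll)).
In Python, from cell import env gives the robot as it stands.
- The arm moves only by the tool jog_arm, never from a script. Its argument "motion" is a list of rows, each a list of 7 numbers: the turn, a rotation vector about the tool's x, y, z in degrees, then the shift along the tool's x, y, z in mm, then the finger opening in mm, from 0 to 95.1. In form: [[wx, wy, wz, x, y, z, hand], ...]. A call has 1 to 10 rows; each row shifts and turns the commanded pose from where the row before left it, along the tool's axes as they then stand; what a row does not reach is not made up. A row lasts 1/8 s, in which the tool goes at most 62.5 mm and 10.7 degrees, less where a joint would pass 70% of its speed; a pose out of reach is approached as far as the arm can. A call is refused whole if a number of a shift passes 62.5 or a number of a turn 10.7, either way. A call with a gripper value outside its range is refused whole. The fingers move at their own pace and stop on an object; the grip force is fixed at half the most. Time passes only in rows, so rows that do not move let the fingers close. It gives the time, the measured TCP pose, the force, the opening and the grip force at its end, in the units of the state.
- env.state(): the state, without advancing time (a new reading comes with each control period).
- env.read_camera(name): name is "scene" or "top" or "wrist"; returns a dict with "color" (420x560x3 uint8, red, green, blue), "z_map" (420x560 float32, mm along the optical axis (not along the pixel's ray), 0 where there is no reading), "camera_matrix" (3x3 intrinsics, pixels), "world_to_cam" (4x4, takes a point from world to camera coordinates). Camera axes: x right, y up, looking along -z (the intrinsics and any distortion apply to the point x, -y, -z); pixel columns grow to the right and rows downward; lengths in mm; the calibration is good to about 2 mm. A picture is of the moment at which its call begins.
- env.job_done(): hands the job in; it is judged then, once.
Trained networks look in the newest picture that a camera, given by its name, has taken for a name from the list of things; names that differ only in an ending like _2 or _b are one class to them, and where a whole thing is asked for, a point or a joint stands for the part that bears it (a point fixed in the world has none). Each returns a list of dicts, best first, with "score" (0 to 1); they miss things now and then, are a little off and sometimes report something else, mostly with a low value. They report only what shows in the picture. A call takes as long as a camera call. They do not tell look-alikes from the thing itself.
- env.recognise(camera, thing): "location" ([column, row] in pixels, amid what is visible of it).
The state is a dict: "t": time; "joints": joint angles; "qvel": joint speeds; "tau": joint torques, N m; "eef_pos": TCP position; "tcp_rot": TCP orientation; "ft_force": force on the tool from outside, world axes, zero at the start; "moment": the same for the moment, N m; "opening": opening from 0.0 (shut) to 1.0 (fully open); "grip_force": force on a finger pad.
Only numpy, scipy, OpenCV 4.12 (cv2) and the standard library are available. Lean on these libraries where they do the work, as an engineer would, in place of code of your own. Each camera call takes 0.05 s, during which the arm holds its last target. There are 200 camera calls.

## Task

Lock the board carrier on the sloping repair stand: take the pin with the cross-lug out of its parking block, put its nose in the slotted hole of the stand's steel lock plate, turn it until the lug drops through the slot, and push it fully home so that its flange is down on the plate. Then turn it until its lug and grip lie straight across the slope (level, side to side on the stand), and let go. Leave the plain pin and everything else on the bench where they are.

Things in the scene. Friction and masses are not known exactly. Their poses are not given: they have to be found in the camera images.
- lugpin_mid (a point): The locking pin to use: 100 mm long, 0.15 to 0.31 kg, standing nose down in a parking block, any yaw within 60 degrees. Point: on its axis, half-way up, 50 above the nose tip; z runs from nose to grip, x along the cross-lug. Steel shaft 18 in diameter, tapering to 10 over the lowest 8. It looks the same after half a turn.
- lugpin_lug (a point): Centre of the pin's cross-lug, 29 mm above the nose tip: a steel bar 52 long (pin's x) x 10 wide x 10 high that sticks out both sides of the shaft. Above it bare shaft, then a round flange 30 in diameter, its underside 48.5 and its top 54.5 above the nose tip.
- lugpin_grip (a point): Centre of the pin's grip, 77 mm above the nose tip: a black flat paddle 30 wide (pin's x, in line with the lug) x 14 thick (y) x 45.5 high, from the flange's top to 100 above the nose tip. Pinch it across the 14.
- plainpin_mid (a point): The other pin, not to be touched, in the other parking block: same size and grip, but with a round collar 30 mm in diameter in place of the cross-lug. Point on its axis half-way up, 50 above the nose tip.
- block_a: Parking block, fixed, aluminium, 70 x 70 x 40 mm high, origin at the centre of its underside. The cross-lug pin stands in its hole (19 across, 30 deep), lug resting on the top, nose tip 16 above the bench. It may be on the left or the right of the bench.
- block_b: The other parking block, alike, on the other side; the plain pin stands in it.
- deck: Sloping deck of the fixed repair stand, 130 up-slope x 170 mm across, tilted 25 degrees, low edge towards the robot. Origin: centre of the slotted hole, on the upper face of the steel lock plate, 112 above the bench. x up the slope, y level across it, z square out of the plate along the hole's axis. Lock plate: eight-sided, 84 across, 12 thick. The electronics beside it are lower than its face.
- slot (a point): Centre of the hole, on the plate's upper face, axes as the deck's: a 20.6 mm square opening with a slot 55 long x 13 wide through it (3 degrees of play for the lug). The slot runs up the slope, give or take up to 20 degrees; the exact angle differs each time and is not reported: see it, or find it by turning the lightly pressed pin until it drops. The plate itself stays put.
- home (a point): Where the pin's mid point is when home, 1.5 mm out of the plate on the hole's axis, flange down on the plate (axes as the deck's). With the lug still resting on the plate the mid point is 26 mm out of the plate. Below the plate it is hollow, with 2.5 mm of free play, so the lug turns freely there, either way. Let go, the pin stays where it was turned to.
- bottle: Amber bottle, 56 across, 110 high, bystander. Origin under its centre.
- reel: Grey solder reel, 64 across, 50 high, bystander. Origin under its centre.
- cover: Ivory round plastic cover, 100 across, 36 high, bystander. Origin under its centre.
- dish: Blue dish, 110 across, 35 high, bystander. Origin under its centre.
- driver: Screwdriver lying between robot and stand, bystander. Origin under its centre.
- meter: Black multimeter 150 x 80 x 43, bystander. Origin under its centre.
There are look-alikes about, which are no part of the job. What is shaped like the part that bears lugpin_mid but turquoise is not meant.

How it is judged:
By the outcome, as a careful person would: the job done as asked, in the order asked, and still so for the second after the job is handed in, with the robot touching nothing.
It also fails if it takes over 61 s, if anything falls off the work surface, if the arm or the gripper's body presses on something with over 40 N, if the wrist force passes 120 N, or if a joint passes its speed limit or range.

## Working session

There is one attempt and no reset: what is moved stays moved. The work goes in short steps, Python scripts to look and compute and a tool call to move; the robot and the scene stay as the last step left them, time stands still between calls to the robot, and variables do not carry over. Pictures are saved under pics/ and viewed, at most 10 in all, crops included, and the job is handed in when it is done.

Besides the shell and the picture viewer there is one more tool, called after ">>>" in YAML: its name, and indented under it one key for each argument. jog_arm: Moves the arm, as the interface text tells. Its arguments: {"type":"object","properties":{"motion":{"type":"array"}},"required":["motion"]}

```bash
ls; mkdir -p pics; cat > h.py <<'E'
import numpy as np, cv2
from scipy.spatial.transform import Rotation as R
from cell import env
def cloud(d):
    K=d["camera_matrix"];z=d["z_map"];v,u=np.mgrid[:z.shape[0],:z.shape[1]]
    P=np.stack([(u-K[0,2])/K[0,0]*z,-(v-K[1,2])/K[1,1]*z,-z],-1)
    T=np.linalg.inv(d["world_to_cam"])
    W=P@T[:3,:3].T+T[:3,3]; W[z==0]=np.nan
    return W
def proj(d,p):
    c=d["world_to_cam"][:3,:3]@p+d["world_to_cam"][:3,3];K=d["camera_matrix"]
    return K[0,2]+K[0,0]*c[0]/-c[2],K[1,2]+K[1,1]*-c[1]/-c[2]
E
python3 - <<'E'
from h import *
s=env.state();print(s)
for c in["scene","top"]:
    d=env.read_camera(c);np.savez(c,**d)
    cv2.imwrite(f"pics/{c}0.png",d["color"][:,:,::-1])
    W=cloud(d);T=np.linalg.inv(d["world_to_cam"]);print(c,T[:3,3].round(),(-T[:3,2]).round(2),d["camera_matrix"][0,0])
    for n in["lugpin_mid","lugpin_lug","lugpin_grip","plainpin_mid","slot","block_a"]:
        for r in env.recognise(c,n)[:3]:
            u,v=np.round(r["location"]).astype(int);print(n,round(r["score"],2),u,v,W[v,u].round())
E
```

```text
pics
{'t': 0.0, 'joints': array([-1.35960392e+00,  4.91577850e-01,  1.55948345e+00, -6.57097756e-06,
        1.09169345e+00, -1.05605735e-01]), 'qvel': array([ 0.00097122,  0.00103729, -0.00113379, -0.00034298, -0.00087864,
       -0.00130775]), 'tau': array([ 2.31216982e-03, -6.12636566e+01, -2.58172721e+01,  6.91905781e-02,
        4.83246823e-02, -1.43244242e-04]), 'eef_pos': array([ 194.68493856, -593.72651399,  291.63862764]), 'tcp_rot': array([-3.14043642e+00, -1.16700490e-04,  3.16801109e-01]), 'ft_force': array([ 1.12518377, -0.16591165,  0.18402995]), 'moment': array([-0.01576589,  0.00063807,  0.02586708]), 'grip_force': 0.0, 'opening': 0.9999068776474032}
scene [1157. -687.  679.] [-0.53  0.66 -0.53] 437.33922318449703
lugpin_mid 0.93 165 266 [ 540. -271.   81.]
lugpin_mid 0.77 199 246 [ 528. -166.   67.]
lugpin_lug 0.87 167 263 [ 541. -266.   86.]
lugpin_lug 0.81 199 246 [ 528. -166.   67.]
lugpin_grip 0.69 167 264 [ 544. -268.   87.]
lugpin_grip 0.62 201 248 [ 531. -163.   62.]
lugpin_grip 0.29 359 174 [593. 455.  36.]
plainpin_mid 0.8 298 168 [473. 286.  79.]
plainpin_mid 0.18 136 360 [ 637. -426.    6.]
block_a 0.62 167 285 [ 550. -280.   40.]
block_a 0.56 297 187 [490. 264.  29.]
top [ 4.460e+02 -1.000e+00  1.537e+03] [ 0.09  0.   -1.  ] 524.8095622375821
lugpin_mid 0.45 341 236 [ 516. -150.   52.]
lugpin_lug 0.67 307 182 [660. -51. 115.]
lugpin_lug 0.6 437 188 [ 661. -437.    6.]
lugpin_lug 0.59 341 234 [ 521. -150.   50.]
lugpin_grip 0.55 343 237 [ 510. -150.  107.]
lugpin_grip 0.46 380 230 [ 532. -256.   76.]
plainpin_mid 0.67 185 250 [473. 287.  74.]
slot 0.61 302 186 [663. -40.  14.]
block_a 0.97 375 232 [ 528. -248.   38.]
block_a 0.69 188 254 [462. 283.  49.]
```

View pics/scene0.png

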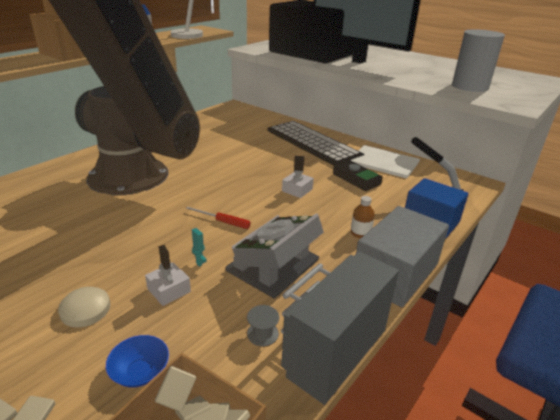

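View pics/top0.png

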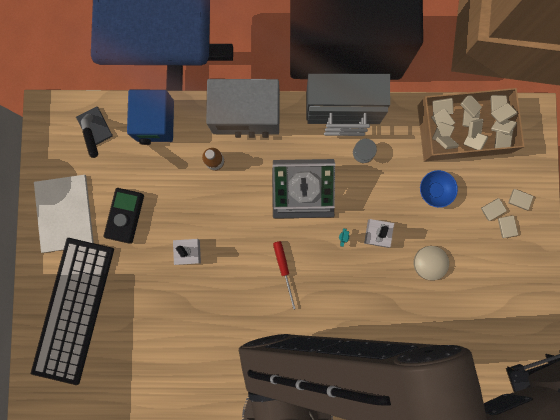

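The scene shows the right block with a black-grip pin at (167,265), the left block at (298,170), the turquoise look-alike at (199,246), and the stand at (275,250). In the top view these are at (381,232), (186,251), (345,237) and (304,187). Next I'll zoom in on the pins and the slot and fit the geometry.

```bash
python3 - <<'E'
from h import *
s=dict(np.load("scene.npz"));t=dict(np.load("top.npz"))
def crop(d,u,v,r): return cv2.resize(d["color"][v-r:v+r,u-r:u+r,::-1],(390,290),interpolation=cv2.INTER_CUBIC)
cv2.imwrite("pics/m.png",np.vstack([np.hstack([crop(s,167,268,35),crop(s,298,175,30)]),np.hstack([crop(t,381,232,25),crop(t,304,187,35)])]))
W=cloud(t);WS=cloud(s)
for nm,(cx,cy) in dict(right=(535,-258),left=(470,285)).items():
  for cn,w in(("top",W),("scene",WS)):
    m=(abs(w[...,0]-cx)<60)&(abs(w[...,1]-cy)<60)
    b=m&(w[...,2]>30)&(w[...,2]<46); g=m&(w[...,2]>80)
    col=(t if cn=="top" else s)["color"].astype(int).sum(-1)
    if cn=="top":
      r=cv2.minAreaRect(w[b][:,:2].astype(np.float32));print(nm,"block",r,b.sum())
    g=m&(w[...,2]>98);p=w[g]
    print(nm,cn,"grip",g.sum(),p.mean(0).round(1) if len(p) else "",p.min(0).round() if len(p) else "",p.max(0).round() if len(p) else "")
    dk=m&(col<130)&(w[...,2]>50)
    p=w[dk]; 
    if len(p)>3: 
      r=cv2.minAreaRect(p[:,:2].astype(np.float32));print("   dark",len(p),p.mean(0).round(1),p[:,2].max(),r)
# deck plane: plate
m=(abs(W[...,0]-662)<45)&(abs(W[...,1]+48)<45)&(W[...,2]>85)
p=W[m];
n=np.array([-np.sin(np.radians(25)),0,np.cos(np.radians(25))])
A=np.c_[p[:,:2],np.ones(len(p))]
w=np.ones(len(p),bool)
for _ in range(6):
  c=np.linalg.lstsq(A[w],p[w,2],rcond=None)[0];w=abs(A@c-p[:,2])<5
print("plane",c,w.sum(),len(p),"tilt",np.degrees(np.arctan(np.hypot(*c[:2]))),"upslope dir deg",np.degrees(np.arctan2(c[1],c[0])))
E
```

```text
right block ((526.5725708007812, -261.4476013183594), (71.39128875732422, 70.63401794433594), 80.0069808959961) 462
right top grip 68 [ 526.2 -260.   114. ] [ 511. -272.   98.] [ 541. -250.  125.]
   dark 71 [ 525.5 -258.5  110.4] 125.36696468855439 ((526.0950317382812, -259.9902038574219), (13.763503074645996, 28.46977996826172), 73.07135772705078)
right scene grip 120 [ 533.4 -265.   110.3] [ 513. -273.   98.] [ 545. -253.  118.]
   dark 60 [ 537.5 -269.2  100.8] 116.70523936388713 ((533.0029907226562, -265.92791748046875), (9.916006088256836, 23.777559280395508), 69.47791290283203)
left block ((469.69464111328125, 292.7317199707031), (69.8342056274414, 71.5972900390625), 3.904453754425049) 486
left top grip 66 [469.7 291.3 115.1] [456. 279.  99.] [483. 305. 124.]
   dark 71 [469.6 288.9 108.4] 123.15337909815048 ((469.6553955078125, 290.7728576660156), (28.78204917907715, 11.984090805053711), 30.618431091308594)
left scene grip 68 [475.1 288.7 109.2] [461. 277.  98.] [489. 305. 117.]
   dark 77 [474.5 286.8  97.4] 117.06546317861819 ((473.43603515625, 287.3534851074219), (19.973522186279297, 11.872489929199219), 46.230892181396484)
plane [ 3.15395929e-01  6.48882551e-02 -9.05044374e+01] 634 1027 tilt 17.848645397868605 upslope dir deg 11.625582081789311
```

View pics/m.png

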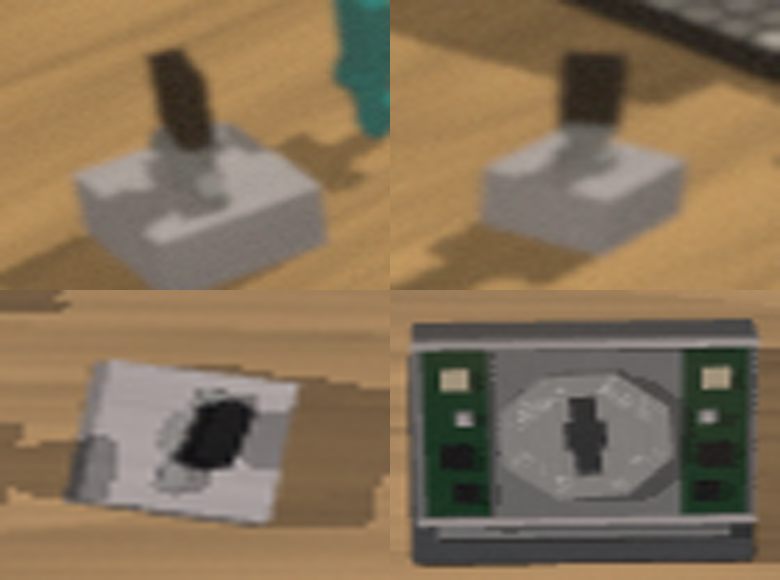

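The right block's pin has the lug bar under its flange, in line with the grip at a yaw of about -17°. Its centre is at about (526,-261), and the height and sizes agree with the spec. The left pin is the plain one. In the top view the slot at (304,187) is about 8° off up-slope. Now moving above the pin.

>>> jog_arm:
  motion:
    - [0,0,0,52.3,-26.7,0,95]
    - [0,0,0,52.3,-26.7,0,95]
    - [0,0,0,52.3,-26.7,0,95]
    - [0,0,0,52.3,-26.7,0,95]
    - [0,0,0,52.3,-26.7,0,95]
    - [0,0,0,52.3,-26.7,0,95]
    - [0,0,0,52.3,-26.7,0,95]
    - [0,0,0,52.3,-26.7,0,95]
    - [0,0,8.8,0,0,0,95]
    - [0,0,8.8,0,0,0,95]

```text
t: 1.95
eef_pos: [526.3, -259.7, 292.2]
tcp_rot: [3.142, 0.0, 0.006]
ft_force: [0.4, -0.6, -0.2]
opening: 0.998
grip_force: 0.0
```

>>> jog_arm:
  motion:
    - [0,0,8.8,0,0,0,95]
    - [0,0,8.8,0,0,0,95]
    - [0,0,0,0,0,0,95]
    - [0,0,0,0,0,0,95]

```text
t: 2.45
eef_pos: [525.8, -260.6, 292.3]
tcp_rot: [3.141, -0.0, -0.294]
ft_force: [-0.9, 0.2, 0.4]
opening: 0.999
grip_force: 0.0
```

```bash
cat >> h.py <<'E'
def rel(pos,yaw,tilt=0):
    "rotvec (deg) and tool-axis shift from current pose to target; tool z = down tilted by tilt about world y (forward)"
    s=env.state();Rc=R.from_euler("xyz",s["tcp_rot"])
    Rt=target(yaw,tilt)
    print("t",round(s["t"],2),"pos",s["eef_pos"].round(1),"rpy",np.degrees(s["tcp_rot"]).round(2),"q6",s["joints"][5].round(2),"F",s["ft_force"].round(1),"M",s["moment"].round(2),"open",round(s["opening"]*95.1,1),"gf",round(s["grip_force"],1))
    print("turn",np.degrees((Rc.inv()*Rt).as_rotvec()).round(2),"shift(cur axes)",Rc.inv().apply(np.array(pos)-s["eef_pos"]).round(1),"shift(target axes)",Rt.inv().apply(np.array(pos)-s["eef_pos"]).round(1))
def target(yaw,tilt,dyaw=0):
    # deck frame: z normal tilted back to robot by tilt; yaw about deck normal
    return R.from_euler("z",dyaw,degrees=True)*R.from_euler("y",-tilt,degrees=True)*R.from_euler("z",yaw,degrees=True)*R.from_euler("x",180,degrees=True)
E
python3 - <<'E'
from h import *
d=env.read_camera("wrist");np.savez("w1",**d);cv2.imwrite("pics/w1.png",d["color"][:,:,::-1])
T=np.linalg.inv(d["world_to_cam"]);print(T[:3,3].round(),(-T[:3,2]).round(2),d["camera_matrix"][0,0])
W=cloud(d)
rel((526.5,-261,155),-17)
m=(abs(W[...,0]-526)<60)&(abs(W[...,1]+261)<60)
for lo,hi in((30,46),(46,54),(100,125)):
  b=m&(W[...,2]>lo)&(W[...,2]<hi);p=W[b]
  print(lo,b.sum(),np.median(p,0).round(1) if len(p) else "", cv2.minAreaRect(p[:,:2].astype(np.float32)) if len(p) else "")
E
```

```text
[ 597. -282.  385.] [-0.25  0.08 -0.96] 330.287981098066
t 2.5 pos [ 525.7 -260.6  292.3] rpy [ 1.7999e+02 -1.0000e-02 -1.6890e+01] q6 1.29 F [0.6 0.6 0.4] M [0.02 0.02 0.07] open 94.9 gf 0.0
turn [ 0.01 -0.01  0.11] shift(cur axes) [8.000e-01 1.000e-01 1.373e+02] shift(target axes) [8.000e-01 1.000e-01 1.373e+02]
30 3245 [ 534.4 -265.2   40.3] ((526.7066040039062, -261.16204833984375), (70.11111450195312, 70.65652465820312), 80.3558120727539)
46 142 [ 544.6 -267.8   50.1] ((544.3516235351562, -267.4913635253906), (9.251799583435059, 14.493952751159668), 73.3587875366211)
100 604 [ 529.  -261.9  116. ] ((526.9564208984375, -261.2503967285156), (13.946023941040039, 30.387672424316406), 70.02717590332031)
```

View pics/w1.png

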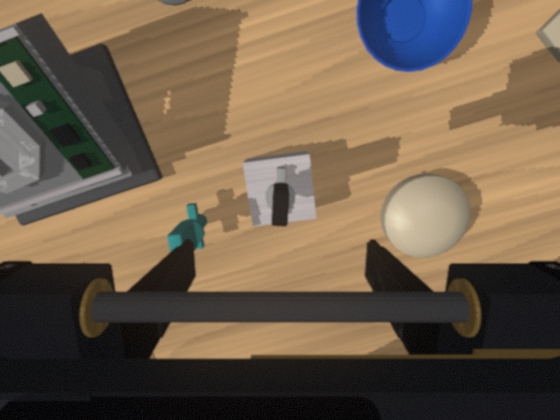

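The wrist view confirms it: pin grip at (281,203) with the lug end showing at (281,172), and turquoise clear at (190,235). Pin axis is (526.8,-261.2), yaw about -18°. Descending and gripping.

>>> jog_arm:
  motion:
    - [0,0,1.4,1.2,0.2,0,50]
    - [0,0,0,0,0,40,50]
    - [0,0,0,0,0,40,50]
    - [0,0,0,0,0,37,50]
    - [0,0,0,0,0,20,50]
    - [0,0,0,0,0,0,50]
    - [0,0,0,0,0,0,0]
    - [0,0,0,0,0,0,0]
    - [0,0,0,0,0,0,0]
    - [0,0,0,0,0,0,0]

```text
t: 3.75
eef_pos: [526.9, -261.2, 155.6]
tcp_rot: [3.141, -0.001, -0.322]
ft_force: [0.1, -0.1, -0.1]
opening: 0.163
grip_force: 0.0
```

>>> jog_arm:
  motion:
    - [0,0,0,0,0,0,0]
    - [0,0,0,0,0,0,0]

```text
t: 4.0
eef_pos: [526.9, -261.2, 155.6]
tcp_rot: [3.141, -0.0, -0.322]
ft_force: [-1.2, -0.2, 4.6]
opening: 0.148
grip_force: 30.0
```

>>> jog_arm:
  motion:
    - [0,0,0,0,0,-10,0]
    - [0,0,0,0,0,-30,0]
    - [0,0,0,0,0,-50,0]
    - [0,0,0,0,0,-50,0]
    - [0,0,0,0,0,-50,0]
    - [0,0,0,0,0,0,0]

```text
t: 4.75
eef_pos: [527.2, -261.3, 349.2]
tcp_rot: [3.14, -0.006, -0.322]
ft_force: [-0.2, 0.4, -2.5]
opening: 0.144
grip_force: 30.0
```

```bash
python3 - <<'E'
from h import *
t=dict(np.load("top.npz"));K=t["camera_matrix"];T=np.linalg.inv(t["world_to_cam"])
def ray(u,v,z):
    r=T[:3,:3]@np.array([(u-K[0,2])/K[0,0],-(v-K[1,2])/K[1,1],-1]);return T[:3,3]+r*(z-T[2,3])/r[2]
g=t["color"].astype(int).sum(-1)
sub=g[165:210,285:325]
bl=(sub<150).astype(np.uint8);n,l,st,c=cv2.connectedComponentsWithStats(bl)
for i in range(1,n):
  if st[i,4]>15: print(c[i]+[285,165],st[i])
W=cloud(t)
# steel plate pixels near slot, per-pixel depth
m=np.zeros(g.shape,bool);m[172:202,292:318]=True
i=np.argmin([np.hypot(*(c[k]+[285,165]-[304,187])) if k and st[k,4]>15 else 99 for k in range(n)])
m[165:210,285:325]&=(cv2.dilate((l==i).astype(np.uint8),np.ones((3,3)))==0)
p=W[m];A=np.c_[p[:,:2],np.ones(len(p))];w=p[:,2]>60
for _ in range(8):
  q=np.linalg.lstsq(A[w],p[w,2],rcond=None)[0];w=abs(A@q-p[:,2])<3
print("plane",q,w.sum(),len(p))
u,v=c[i]+[285,165];O=ray(u,v,112);print("slot at z112",O,"plane z there",q[:2]@O[:2]+q[2])
ys,xs=np.where(l==i);P=[]
for x,y in zip(xs+285,ys+165):
  pt=ray(x,y,112)
  for _ in range(5): pt=ray(x,y,112+np.tan(np.radians(25))*(pt[0]-O[0]))
  P.append(pt-O)
P=np.array(P);D=np.c_[P[:,0]/np.cos(np.radians(25)),P[:,1]];print("slot rect",cv2.minAreaRect(D.astype(np.float32)));e,vv=np.linalg.eigh(np.cov(D.T));print("angle",np.degrees(np.arctan2(vv[1,1],vv[0,1])))
n_=np.array([-np.sin(np.radians(25)),0,np.cos(np.radians(25))])
rel(O+n_*(76+89.6),8,25)
E
```

```text
[322.81355932 186.62711864] [ 36   1   4  40 118]
[285.32758621 189.18965517] [ 0  2  2 39 58]
[304.         188.18918919] [17 15  5 15 37]
plane [ 4.46023683e-01  8.06250477e-03 -1.76490808e+02] 355 689
slot at z112 [643.21775499 -42.73578341 112.        ] plane z there 110.05498659815697
slot rect ((3.274129867553711, 0.0603184700012207), (40.0572509765625, 10.955892562866211), 1.0006955862045288)
angle -173.41858083071946
t 4.75 pos [ 527.2 -261.3  349.2] rpy [179.91  -0.36 -18.45] q6 1.32 F [-0.2  0.4 -2.5] M [ 0.12  0.02 -0.03] open 13.7 gf 30.0
turn [  2.47  24.78 -25.99] shift(cur axes) [ -26.1 -222.    86.5] shift(target axes) [  35.3 -215.8   98.4]
```

>>> jog_arm:
  motion:
    - [0,0,0,-6.5,-55.5,0,0]
    - [0,0,0,-6.5,-55.5,0,0]
    - [0,0,0,-6.5,-55.5,0,0]
    - [0,0,0,-6.5,-55.5,0,0]
    - [0.6,6.2,-6.5,0,0,0,0]
    - [0.6,6.2,-6.5,0,0,0,0]
    - [0.6,6.2,-6.5,0,0,0,0]
    - [0.6,6.2,-6.5,0,0,0,0]
    - [0,0,0,0,0,0,0]
    - [0,0,0,0,0,0,0]

```text
t: 6.0
eef_pos: [572.4, -42.3, 344.6]
tcp_rot: [3.082, -0.424, 0.149]
ft_force: [0.4, 0.3, -2.6]
opening: 0.146
grip_force: 30.0
```

```bash
python3 - <<'E'
from h import *
d=env.read_camera("wrist");np.savez("w2",**d);cv2.imwrite("pics/w2.png",d["color"][:,:,::-1])
O=np.array([643.2,-42.7,112]);print(proj(d,O))
n_=np.array([-np.sin(np.radians(25)),0,np.cos(np.radians(25))])
rel(O+n_*(76+89.6),8,25)
s=env.state();Rc=R.from_euler("xyz",s["tcp_rot"]);print("nose",s["eef_pos"]+Rc.apply([0,0,139.6]),proj(d,s["eef_pos"]+Rc.apply([0,0,139.6])))
for r in env.recognise("wrist","slot"): print(r)
E
```

```text
(np.float64(276.1880622536315), np.float64(223.64675268829862))
t 6.05 pos [572.6 -42.3 344.8] rpy [176.55 -24.33   8.58] q6 1.11 F [-0.1  0.  -2.2] M [ 0.01  0.47 -0.01] open 13.9 gf 30.0
turn [-0.17  0.42 -0.19] shift(cur axes) [-33.6  -4.1  75.5] shift(target axes) [-34.1  -4.4  75.2]
nose [630.64218048 -42.05795486 217.86485943] (np.float64(279.4808171668016), np.float64(223.55171055901033))
```

View pics/w2.png

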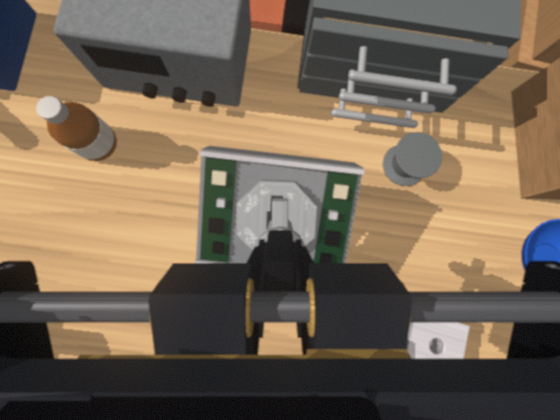

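The wrist view shows the octagonal plate at (280,215) with the held pin covering the slot. I'll back off down-slope to see it.

>>> jog_arm:
  motion:
    - [0,0,0,-45,-2,10,0]
    - [0,0,0,-45,-2,10,0]
    - [0,0,0,0,0,0,0]
    - [0,0,0,0,0,0,0]

```text
t: 6.6
eef_pos: [500.3, -50.9, 290.2]
tcp_rot: [3.08, -0.428, 0.152]
ft_force: [-0.2, 0.1, -1.9]
opening: 0.149
grip_force: 30.0
```

```bash
python3 - <<'E'
from h import *
d=env.read_camera("wrist");np.savez("w3",**d)
O=np.array([643.2,-42.7,112]);u,v=proj(d,O);print(u,v)
r=50;u=int(u);v=int(v);a=d["color"][v-r:v+r,u-r:u+r,::-1]
cv2.imwrite("pics/w3.png",cv2.resize(a,(600,600),interpolation=cv2.INTER_CUBIC))
for q in env.recognise("wrist","slot"): print(q)
W=cloud(d);p=W[v-25:v+25,u-25:u+25].reshape(-1,3);p=p[np.isfinite(p[:,0])];A=np.c_[p[:,:2],np.ones(len(p))];w=abs(p[:,2]-112)<25
for _ in range(10):
  q=np.linalg.lstsq(A[w],p[w,2],rcond=None)[0];w=abs(A@q-p[:,2])<2
print("plane",q,w.sum(),len(p),"tilt",np.degrees(np.arctan(np.hypot(*q[:2]))),np.degrees(np.arctan2(q[1],q[0])))
# below-plane pixels = hole (depth), in deck coords
g=d["color"].astype(int).sum(-1);b=p[~w]
below=(p[:,2]-A@q)<-4
print("hole px",below.sum())
E
```

```text
279.35728447015356 140.3496140144636
{'location': [272.5, 124.8], 'score': 0.61}
plane [ 4.62861930e-01  1.25946331e-02 -1.86428893e+02] 1590 2489 tilt 24.845705384836233 1.558653365456173
hole px 865
```

View pics/w3.png

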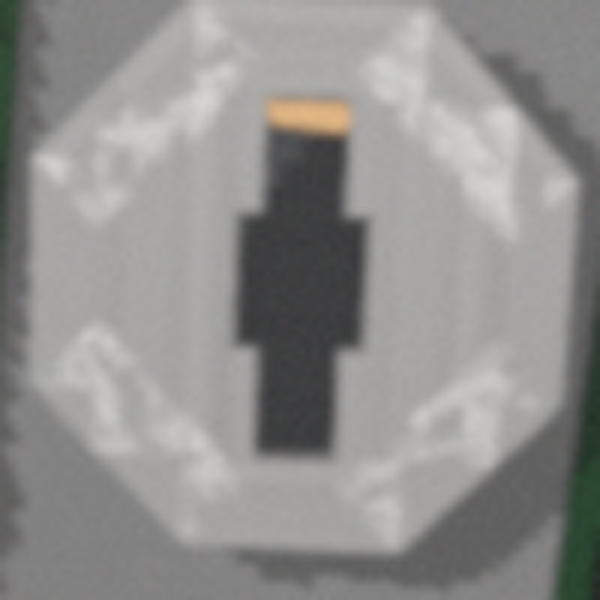

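The crop clearly shows the slot: ends at about (309,102) and (295,453), and a square centred at about (302,281), with orange bench light through its upper end. I'll solve its corners on the plate plane.

```bash
python3 - <<'E'
from h import *
d=dict(np.load("w3.npz"));K=d["camera_matrix"];T=np.linalg.inv(d["world_to_cam"])
q=np.array([4.62861930e-01,1.25946331e-02,-1.86428893e+02])
def pt(x,y,q=q,u0=229,v0=90):
    u=u0+x/6-.42;v=v0+y/6-.42
    r=T[:3,:3]@np.array([(u-K[0,2])/K[0,0],-(v-K[1,2])/K[1,1],-1]);o=T[:3,3]
    k=(q[0]*o[0]+q[1]*o[1]+q[2]-o[2])/(r[2]-q[0]*r[0]-q[1]*r[1]);return o+k*r
S=np.array([pt(*c) for c in[(267,100),(352,103),(333,453),(256,452)]]);Q=np.array([pt(*c) for c in[(243,215),(367,217),(361,347),(237,345)]])
print("slot ctr",S.mean(0),"square ctr",Q.mean(0))
D=R.from_euler("y",-25,degrees=True)
L=lambda P:D.inv().apply(P-Q.mean(0))
s=L(S);print(s.round(1));e=(s[0]+s[1]-s[2]-s[3])/2;print("len",np.linalg.norm(e),"width",np.linalg.norm(s[1]-s[0]),np.linalg.norm(s[2]-s[3]),"angle(dyaw0)",np.degrees(np.arctan2(e[1],e[0])))
z=L(Q);print(z.round(1));e=(z[0]+z[1]-z[2]-z[3]);f=z[0]+z[3]-z[1]-z[2];print("sq ang",np.degrees(np.arctan2(e[1],e[0])),np.degrees(np.arctan2(-f[0],f[1])),np.linalg.norm(e)/2,np.linalg.norm(f)/2)
O8=np.array([pt(*c) for c in[(205,5),(432,5),(580,180),(567,400),(405,550),(187,548),(30,378),(33,155)]]);o=L(O8);print("oct ctr",o.mean(0).round(1))
a=np.degrees(np.arctan2(o[:,1],o[:,0]));print("oct ang",((a-22.5+22.5)%45-22.5).round(1))
# deck orientation from top cam: green/rail points -> cluster of stand by depth
t=dict(np.load("top.npz"));W=cloud(t);c=t["color"].astype(int)
g=(c[...,1]>c[...,0]+12)&(c[...,1]>c[...,2]+5);g[:155]=0;g[222:]=0;g[:,:268]=0;g[:,340:]=0
n,l,st,ce=cv2.connectedComponentsWithStats(g.astype(np.uint8))
for i in range(1,n):
  if st[i,4]>100:
    p=D.inv().apply(W[l==i]-Q.mean(0));p=p[np.isfinite(p[:,0])];p=p[abs(p[:,2])<20];print("board",len(p),p.mean(0).round(1),cv2.minAreaRect(p[:,:2].astype(np.float32)))
# rail edges yaw via plate edge lines in wrist pic: green board edges
c=d["color"].astype(int);g=(c[...,1]>c[...,0]+12)&(c[...,1]>c[...,2]+5)
n,l,st,ce=cv2.connectedComponentsWithStats(g.astype(np.uint8))
for i in range(1,n):
  if st[i,4]>300:
    ys,xs=np.where(l==i);P=np.array([pt((x-229)*6,(y-90)*6,q-[0,0,8]) for x,y in zip(xs,ys)]);print("wboard",len(P),cv2.minAreaRect(L(P)[:,:2].astype(np.float32)))
E
```

```text
slot ctr [646.78716252 -41.77540122 112.41811549] square ctr [646.72151245 -41.81068447 112.38728419]
[[ 26.    9.    0. ]
 [ 27.3  -3.9  -0.1]
 [-25.7  -8.6  -0. ]
 [-27.3   3.6   0.1]]
len 53.38225996955744 width 12.929127580621428 12.258986578673746 angle(dyaw0) 5.392947679449039
[[  8.7  10.4   0.1]
 [ 11.   -8.6  -0.1]
 [ -8.7 -10.6  -0.1]
 [-11.    8.8   0.1]]
sq ang 5.195620154197021 7.009064867003268 19.786090063351235 19.299058276375145
oct ctr [-0.2 -0.5 -0. ]
oct ang [5.1 4.7 5.1 6.8 6.8 6.6 4.5 5.7]
board 337 [-4.4 65.  -8.7] ((-2.7258758544921875, 63.698150634765625), (114.992919921875, 30.660167694091797), 0.2088150978088379)
board 164 [ 25.7 -64.5  -9.7] ((23.06021499633789, -63.89805603027344), (71.5531005859375, 27.99240493774414), 1.958131194114685)
board 122 [-38.4 -65.  -10.1] ((-34.58470916748047, -64.24422454833984), (45.76963424682617, 31.19131088256836), 0.9377405643463135)
wboard 3000 ((-1.1264572143554688, 63.95680236816406), (113.4620590209961, 31.266063690185547), 1.229251503944397)
wboard 2958 ((1.6307106018066406, -62.93743896484375), (113.99392700195312, 31.583070755004883), 1.159500241279602)
```

```bash
cat >> h.py <<'E'
O=np.array([646.7,-41.8,112.3])
DK=R.from_euler("z",1.2,degrees=True)*R.from_euler("y",-25,degrees=True)
def deck(h,ang,dx=0,dy=0):
    "target: pin mid at h above plate, lug at ang from upslope; reports relation to commanded"
    s=env.state();Rc=R.from_euler("xyz",s["tcp_rot"])
    Rt=DK*R.from_euler("z",ang,degrees=True)*R.from_euler("x",180,degrees=True)
    pos=O+DK.apply([dx,dy,h+89.6])
    print("t",round(s["t"],2),"q6",s["joints"][5].round(2),"F deck",DK.inv().apply(s["ft_force"]).round(1),"gf",round(s["grip_force"],1))
    print("turn",np.degrees((Rc.inv()*Rt).as_rotvec()).round(2),"shift after turn",Rt.inv().apply(pos-s["eef_pos"]).round(1),"mid in deck",DK.inv().apply(s["eef_pos"]+Rc.apply([0,0,89.6])-O).round(2),"ang",np.degrees((DK.inv()*Rc*R.from_euler("x",180,degrees=True)).as_rotvec()).round(2))
E
python3 - <<'E'
from h import *
deck(62,4.5)
E
```

```text
t 6.7 q6 0.94 F deck [-1.1  0.1 -2.3] gf 30.0
turn [0.38 0.27 2.36] shift after turn [57.8 -1.4 71.5] mid in deck [-57.89  -6.58 133.54] ang [-0.39  0.26  6.86]
```

>>> jog_arm:
  motion:
    - [0.4,0.3,2.4,0,0,0,0]
    - [0,0,0,29,-0.7,0,0]
    - [0,0,0,29,-0.7,20,0]
    - [0,0,0,0,0,30,0]
    - [0,0,0,0,0,21,0]
    - [0,0,0,0,0,0,0]
    - [0,0,0,0,0,0,0]

```text
t: 7.58
eef_pos: [581.5, -43.1, 250.2]
tcp_rot: [3.106, -0.435, 0.106]
ft_force: [0.9, -0.5, -2.0]
opening: 0.148
grip_force: 30.0
```

```bash
python3 - <<'E'
from h import *
deck(50,4.5)
d=env.read_camera("wrist");u,v=map(int,proj(d,O));r=60;a=d["color"][max(0,v-r):v+r,u-r:u+r,::-1];b=env.read_camera("scene");u2,v2=map(int,proj(b,O));print(u,v)
a=cv2.resize(a,(390,int(390*a.shape[0]/a.shape[1])));b=cv2.resize(b["color"][v2-45:v2+25,u2-35:u2+35,::-1],(a.shape[0],a.shape[0]),interpolation=cv2.INTER_CUBIC)
cv2.imwrite("pics/w4.png",np.hstack([a,b]))
E
```

```text
t 7.58 q6 1.03 F deck [-0.1 -0.5 -2.2] gf 30.0
turn [-0.04  0.   -0.08] shift after turn [ 0.8  0.1 13. ] mid in deck [-0.77  0.15 62.96] ang [0.04 0.   4.42]
279 217
```

View pics/w4.png

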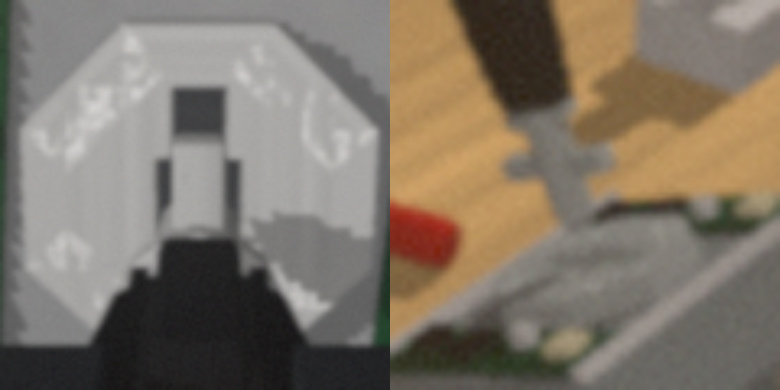

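The wrist crop shows the lug at (198,190) centred over and in line with the slot (175–225 wide), and the scene crop shows the nose just above the plate. Lowering.

>>> jog_arm:
  motion:
    - [0,0,0,0.8,0,8,0]
    - [0,0,0,0,0,8,0]
    - [0,0,0,0,0,8,0]
    - [0,0,0,0,0,6,0]
    - [0,0,0,0,0,0,0]

```text
t: 8.3
eef_pos: [594.9, -42.7, 222.0]
tcp_rot: [3.107, -0.433, 0.106]
ft_force: [-0.4, 0.2, -2.6]
opening: 0.146
grip_force: 30.0
```

```bash
python3 - <<'E'
from h import *
deck(26,4.5)
E
```

```text
t 8.3 q6 1.01 F deck [-1.4  0.2 -2.1] gf 30.0
turn [-0.06  0.1  -0.06] shift after turn [0.6 0.2 5.7] mid in deck [-0.78  0.29 31.73] ang [0.06 0.1  4.44]
```

No contact, and the nose is 18 mm in. Pushing on in small steps.

>>> jog_arm:
  motion:
    - [0,0,0,0,0,3,0]
    - [0,0,0,0,0,3,0]
    - [0,0,0,0,0,2,0]
    - [0,0,0,0,0,2,0]
    - [0,0,0,0,0,0,0]

```text
t: 8.93
eef_pos: [599.1, -42.6, 213.5]
tcp_rot: [3.106, -0.434, 0.107]
ft_force: [-0.2, 0.9, -2.5]
opening: 0.148
grip_force: 30.0
```

```bash
python3 - <<'E'
from h import *
deck(1.5,4.5)
E
```

```text
t 8.93 q6 1.0 F deck [-1.2  0.9 -2.2] gf 30.0
turn [-0.05  0.05 -0.05] shift after turn [ 0.4  0.2 20.7] mid in deck [-0.49  0.26 22.24] ang [0.04 0.05 4.45]
```

The mid point is at 22 mm, below the 26 mm rest height, so the lug has entered the slot freely.

>>> jog_arm:
  motion:
    - [0,0,0,0,0,5,0]
    - [0,0,0,0,0,5,0]
    - [0,0,0,0,0,4,0]
    - [0,0,0,0,0,3,0]
    - [0,0,0,0,0,2,0]
    - [0,0,0,0,0,1,0]
    - [0,0,0,0,0,0,0]

```text
t: 9.8
eef_pos: [607.5, -42.4, 195.5]
tcp_rot: [3.106, -0.434, 0.107]
ft_force: [-0.5, 0.2, -2.5]
opening: 0.148
grip_force: 30.0
```

```bash
python3 - <<'E'
from h import *
deck(1.5,4.5)
E
```

```text
t 9.8 q6 0.97 F deck [-1.5  0.2 -2.1] gf 30.0
turn [-0.04  0.04 -0.05] shift after turn [0.4 0.2 0.9] mid in deck [-0.46  0.26  2.35] ang [0.04 0.04 4.45]
```

>>> jog_arm:
  motion:
    - [0,0,0,0,0,0.7,0]
    - [0,0,0,0,0,0.5,0]
    - [0,0,0,0,0,0.5,0]
    - [0,0,0,0,0,0.5,0]
    - [0,0,0,0,0,0,0]

```text
t: 10.42
eef_pos: [608.1, -42.4, 194.3]
tcp_rot: [3.106, -0.435, 0.107]
ft_force: [-7.4, -1.3, 9.1]
opening: 0.145
grip_force: 30.0
```

```bash
python3 - <<'E'
from h import *
deck(1.5,4.5)
E
```

```text
t 10.43 q6 0.97 F deck [-2.8 -1.1 11.4] gf 30.0
turn [-0.04  0.01 -0.04] shift after turn [ 0.3  0.2 -0.5] mid in deck [-0.35  0.27  1.02] ang [0.04 0.01 4.46]
```

The flange has seated, at about 13 N with the mid point at about 1.2 mm. I'll ease off and turn by +85.5° to straight across.

>>> jog_arm:
  motion:
    - [0,0,0,0,0,-0.6,0]
    - [0,0,-9.5,0,0,0,0]
    - [0,0,-9.5,0,0,0,0]
    - [0,0,-9.5,0,0,0,0]
    - [0,0,-9.5,0,0,0,0]
    - [0,0,-9.5,0,0,0,0]
    - [0,0,-9.5,0,0,0,0]
    - [0,0,-9.5,0,0,0,0]
    - [0,0,-9.5,0,0,0,0]
    - [0,0,-9.5,0,0,0,0]

```text
t: 11.68
eef_pos: [608.4, -42.5, 194.5]
tcp_rot: [2.705, 0.001, 1.596]
ft_force: [-2.3, -0.1, 2.8]
opening: 0.144
grip_force: 30.0
```

>>> jog_arm:
  motion:
    - [0,0,0,0,0,0,0]
    - [0,0,0,0,0,0,0]

```text
t: 11.92
eef_pos: [608.4, -42.5, 194.4]
tcp_rot: [2.705, -0.002, 1.588]
ft_force: [-2.7, -0.6, 5.7]
opening: 0.148
grip_force: 30.0
```

```bash
python3 - <<'E'
from h import *
deck(1.2,90)
E
```

```text
t 11.93 q6 -0.52 F deck [-0.  -0.5  6.3] gf 30.0
turn [ 0.01 -0.02 -0.25] shift after turn [-0.1  0.  -0.2] mid in deck [0.01 0.15 1.04] ang [ 1.000e-02 -3.000e-02  8.975e+01]
```

Angle is 89.75° and the flange is still pressed down. Releasing and retreating along the axis.

>>> jog_arm:
  motion:
    - [0,0,0,0,0,0,45]
    - [0,0,0,0,0,0,45]
    - [0,0,0,0,0,0,45]
    - [0,0,0,0,0,0,45]
    - [0,0,0,0,0,-15,45]
    - [0,0,0,0,0,-30,45]
    - [0,0,0,0,0,-40,45]
    - [0,0,0,0,0,-40,45]
    - [0,0,0,0,0,-10,45]
    - [0,0,0,0,0,0,45]

```text
t: 13.18
eef_pos: [551.0, -43.7, 317.0]
tcp_rot: [2.705, -0.001, 1.591]
ft_force: [-1.2, 0.2, 0.2]
opening: 0.475
grip_force: 0.0
```

```bash
python3 - <<'E'
from h import *
deck(1.5,90)
d=env.read_camera("wrist");W=cloud(d);P=DK.inv().apply((W-O).reshape(-1,3)).reshape(W.shape)
m=(np.hypot(P[...,0],P[...,1])<30)&(P[...,2]>45)&(P[...,2]<70);p=P[m]
print("grip top",len(p),np.median(p,0),cv2.minAreaRect(p[:,:2].astype(np.float32)))
m=(np.hypot(P[...,0],P[...,1])<15)&(P[...,2]>0)&(P[...,2]<15);print("flange",m.sum(),np.median(P[m],0) if m.any() else "")
b=env.read_camera("scene");u2,v2=map(int,proj(b,O))
a=cv2.resize(d["color"][:,:,::-1],(400,300));b=cv2.resize(b["color"][v2-75:v2+75,u2-100:u2+100,::-1],(400,300),interpolation=cv2.INTER_CUBIC)
cv2.imwrite("pics/w5.png",np.hstack([a,b]))
E
```

```text
t 13.18 q6 -0.41 F deck [-1.   0.3  0.7] gf 0.0
turn [ 0.03 -0.02 -0.05] shift after turn [-1.000e-01  2.000e-01  1.349e+02] mid in deck [-1.7000e-01  1.2000e-01  1.3642e+02] ang [-1.000e-02 -4.000e-02  8.995e+01]
grip top 555 [-0.19083863  1.49838025 51.44325825] ((-0.6089925765991211, 0.6293191909790039), (29.497365951538086, 12.814866065979004), 89.93846130371094)
flange 265 [6.69147281 1.21120369 5.95599633]
```

View pics/w5.png

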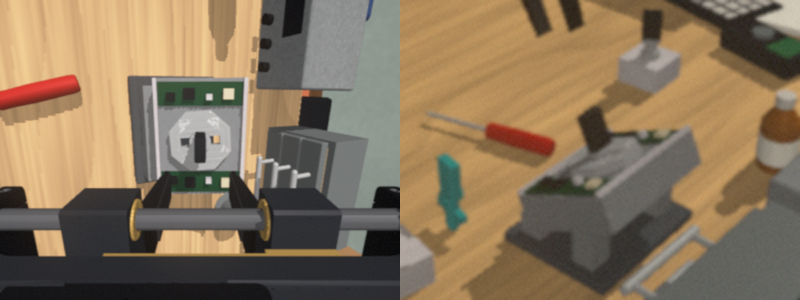

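The pin stands home at (200,147) in the wrist view. Its grip top is 51.4 mm out and its flange top 6.0 mm, matching the home values of 51.5 and 6. The grip lies across the slope at 89.9°, and the gripper is clear. Handing in.

```bash
python3 -c "
from cell import env
print(env.job_done())"
```

```text
the job is handed in; nothing more can be done
None
```

The lug pin is fully home in the lock plate, turned straight across the slope and released, and the job was handed in at about 13 s of the 61 s allowed; no verdict was returned.

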